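Put the spark plug away and cap the tubes

ROBOT

A 7-joint arm with a two-finger parallel gripper is mounted at the origin on the work surface. World frame = base frame: x ahead of the robot, y to its left, z up, the work surface at z = 0. Lengths are in m, angles in rad, forces in N, time in s.
With the tool pointing down it reaches from about 0.4 to 0.85 m from the base axis. Payload 10.4 kg.
Tool frame: the origin (TCP) lies at the very end of the fingers, on their centre line; the grasp point (between the pads) lies r.grip_depth behind it (r.grip_depth is the distance from the TCP to the grasp point, in m); y points along the fingers, z is the direction in which the jaws open and shut, and the axes are right-handed (so a half turn about y gives the same grasp; the last joint's range is limited). The gripper opens to 87 mm and grips with 3 to 60 N. Pads are 19 mm wide; open, the fingers measure 117 mm over their backs; the gripper's body (75 mm by 190 mm) begins 51 mm behind the grasp point.
Start: joints at [-0.023, 0.332, -0.065, 1.46, 0.022, 1.35, -0.088], TCP at [0.625, 0, 0.223] pointing down, gripper open.
Joint ranges: [-2.6, 2.6], [-0.5, 2.12], [-1.47, 1.34], [0.16, 2.42], [-1.27, 4.41], [0.06, 2.06], [-2.6, 2.6]. Speed limits (rad/s): [2.22, 2.22, 2.79, 2.79, 3.14, 3.14, 3.14].

INTERFACE

Orientations are given as a unit quaternion [x, y, z, w].
In Python, from bench import r gives the robot as it stands.
- The arm moves only by the shell command python3 -m jog 'ROWS' [OPENING] [FORCE]. ROWS is JSON, a list of rows, each a list of 6 numbers: the shift along the tool's x, y, z in m, then the turn, a rotation vector about the tool's x, y, z in degrees. A call has 1 to 12 rows; each row shifts and turns the pose as measured when the row begins, along the tool's axes as they then stand; what a row does not reach is not made up. A row lasts 1/12 s, in which the tool goes at most 41.7 mm and 7.16 degrees, less where a joint would pass 70% of its speed; a pose out of reach is approached as far as the arm can. A call with a gripper value outside its range is refused whole. OPENING is the opening, from -1 (shut) to 1 (fully open), so that 0 is half open, set as the call begins (- or left out, the last holds). The fingers move at their own pace and stop on an object; FORCE is the grip in N (left out, the last holds). Time passes only in rows, so rows that do not move let the fingers close. It gives the time, the measured TCP pose, the force and the opening at its end, in the units of the state.
- r.read_state(): the state, without advancing time (a new reading comes with each control period).
- r.camera(name): name is "scene" or "side" or "wrist"; returns a dict with "image" (420x560x3 uint8, red, green, blue), "range_z" (420x560 float32, m along the optical axis (not along the pixel's ray), 0 where there is no reading), "K" (3x3 intrinsics, pixels), "R" (3x3) and "t" (3): a world point X has camera coordinates R X + t. Camera axes: x right, y down, z forward; pixel columns grow to the right and rows downward; lengths in m; the calibration is good to about 2 mm. A picture is of the moment at which its call begins.
- r.close_job(): hands the job in, once; it reports no verdict.
The state is a dict: "time": time; "joint_positions": joint angles; "joint_vel": joint speeds; "joint_torque": joint torques, N m; "ee_pos": TCP position; "eef_rot": TCP orientation; "ft_force": force on the tool from outside, world axes, zero at the start; "torque": the same for the moment, N m; "width": finger opening in m.
Only numpy, scipy, OpenCV 4.12 (cv2) and the standard library are available. Lean on these libraries where they do the work, as an engineer would, in place of code of your own. Each camera call takes 0.05 s, during which the arm holds its last target. There are 200 camera calls.

TASK

Put the spark plug that lies on the bench away in the wide tube of the sloping rack: flick that tube's cap open, ease the plug in, firing tip first, down to the bottom without letting it drop, and press the cap fully shut again. One of the slim tubes was left open: press its cap fully shut too, keep the other two shut, and leave the other things on the bench where they are.

Things in the scene. Friction and masses are not known exactly. Their poses are not given: they have to be found in the camera images.
- rack: grey steel rack; four clear tubes fixed in a row along its y, 92 mm apart, in any order: one wide, three slim. Origin on the bench under the middle mouth line; z up, x the way the mouths lean (away from the robot). Tubes lean 52 degrees: axis out of the mouth u = (0.788,0,0.616); t = (0.616,0,-0.788) runs down across the mouth. Upper plate, square to u, 36 mm below the mouths.
- wide_tube: the one wide tube: stiff, clear, 40 mm across, bore 34 mm and 68 mm deep. Origin: centre of its mouth, 115 mm above the bench; axes as the rack's (upright frame; u is the tube axis). A rim 46 mm across and 4 mm thick lies just below the mouth plane. Black hollow cup cap, 46 mm across, 31 mm tall above the mouth plane.
- wide_hinge (a point): middle of the wide cap's hinge pin, which runs along t in the mouth plane, 26 mm to +y of the mouth centre. The cap swings up and over to +y.
- wide_tab (a point): middle of the wide cap's thumb tab (moves with the cap), 5 mm thick, 22 mm wide along t. When shut it lies on the -y side, from 23 to 37 mm off the tube axis, its underside 3 mm and its top 8 mm above the mouth plane; lift it along u to open. The point is 56 mm from the hinge pin.
- wide_cap (a joint): angle of the wide tube's cap, rad; shut at the start. 0 = fully shut, down on the rim (firm stop); grows as it opens; 1.57 = square to the mouth; stop at 1.9. Stiff hinge (friction 0.06 N m, 1 to 2 N at the tab): stays where left.
- wide_floor (a point): centre of the floor of the wide tube's bore, 68 mm down its axis from the mouth
- slim_tube_open: the slim tube whose cap was left standing open: clear, 22 mm across, 73 mm long, a glow plug inside. Origin: centre of its mouth, 115 mm above the bench; axes as the rack's. Black cup cap, 27 mm across, 22 mm tall above the mouth plane.
- slim_hinge (a point): middle of the open slim cap's hinge pin, along t in the mouth plane, 16.5 mm to +y of the mouth centre
- slim_tab (a point): middle of the open slim cap's thumb tab (moves with the cap), 5 mm thick, 18 mm wide along t. When shut it lies on the -y side, 13.5 to 25.5 mm off the tube axis, underside 3 mm and top 8 mm above the mouth plane. The point is 36 mm from the hinge pin.
- slim_cap_open (a joint): angle of its cap, rad; standing open at the start, at 1.3 to 1.8. 0 = fully shut, down on the rim (firm stop); grows as it opens; 1.57 = square to the mouth; stop at 1.9. Stiff hinge (friction 0.06 N m, 1 to 2 N at the tab): stays where left.
- slim_tube_b: a second slim tube, like slim_tube_open but shut
- slim_cap_b (a joint): angle of its cap, rad; shut at the start and to stay so. 0 = fully shut, down on the rim (firm stop); grows as it opens; 1.57 = square to the mouth; stop at 1.9. Stiff hinge (friction 0.06 N m, 1 to 2 N at the tab): stays where left.
- slim_tube_c: a third slim tube, like slim_tube_open but shut
- slim_cap_c (a joint): angle of its cap, rad; shut at the start and to stay so. 0 = fully shut, down on the rim (firm stop); grows as it opens; 1.57 = square to the mouth; stop at 1.9. Stiff hinge (friction 0.06 N m, 1 to 2 N at the tab): stays where left.
- plug: spark plug lying level on the bench, 94 mm long, 45 to 80 g. Origin: on its axis in the middle of the steel hexagon (21 mm across flats, 24 over corners, 12 long), 10.5 mm above the bench. x points to the terminal: collar 19 mm across to x = 14 mm, white insulator 12 mm across from 14 to 43, stud 8 mm across to 52. Other way: ring 21 mm across to -12, thread 14 mm across to -39, tip at -42.
- plug_tip (a point): the firing tip, on the plug's axis, 42 mm from its origin. With the tip on the floor of the wide tube the terminal end stands 26 mm out of the mouth and fits inside the shut cap (28 mm deep).
- plug_socket: bystander, loose: deep spark-plug socket, a steel sleeve 27 mm across and 65 mm tall, standing
- ignition_coil: bystander, loose: black pencil ignition coil lying on the bench, about 180 mm long
- spanner: bystander, loose: combination spanner, 190 mm, lying flat
- screwdriver: bystander, loose: screwdriver, 210 mm, lying
- spray_can: bystander, loose: aluminium spray can, 65 mm across and 186 mm tall, standing
- parts_dish: bystander, loose: shallow steel parts dish, 130 mm across
- mug: bystander, loose: white mug, 80 mm across, 95 mm tall
Not all that is in view belongs to the job. What is shaped like the plug but orange is not meant.

How it is judged:
On the way, in this order (a step that is already met when the one before it is completed fails the run):
1. the wide tube's cap is flicked open (value of joint wide_cap above 1 rad), for 0.1 s.
2. the plug is down in the wide tube, firing tip at the bottom (distance between plug_tip and wide_floor below 0.016 m), for 0.2 s.
3. the wide tube's cap is shut over the plug (value of joint wide_cap below 0.07 rad), for 0.2 s.
At the end, for the whole second after the job is handed in: All four caps are shut to within 0.07 rad, and the plug rests in the wide tube with its firing tip within 16 mm of the centre of the bore's floor (value of joint each of wide_cap, slim_cap_open, slim_cap_b, slim_cap_c below 0.07 rad and distance between plug_tip and wide_floor below 0.016 m and linear speed of plug below 0.02 m/s); the robot touches nothing.
It fails at once if a cap that was shut, on a slim tube, is opened (more than 0.35 rad) (value of joint any of slim_cap_b, slim_cap_c above 0.35 rad).
It fails at once if the plug is let drop into the tube (faster than 0.45 m/s with its tip within 60 mm of the floor of the bore) (distance between plug_tip and wide_floor below 0.06 m and linear speed of plug above 0.45 m/s).
It fails at once if a bystander is moved more than 40 mm (distance of any of plug_socket, ignition_coil, spanner, screwdriver, spray_can, parts_dish, mug from where it was at the start of the episode above 0.04 m).
It also fails if it takes over 72 s, if anything falls off the work surface, if the arm or the gripper's body presses on something with over 40 N, if the wrist force passes 120 N, or if a joint passes its speed limit or range.

## Working session

There is one attempt and no reset: what is moved stays moved. The work goes in short steps, Python scripts to look and compute and a shell command to move; the robot and the scene stay as the last step left them, time stands still between calls to the robot, and variables do not carry over. Pictures are saved under pics/ and viewed, about 8 in all and at most 12, crops included, and the job is handed in when it is done.

```bash
mkdir -p pics; ls
python3 - <<'E'
from bench import r
import cv2,numpy as np
np.set_printoptions(precision=4,suppress=True)
s=r.read_state();print(s,r.grip_depth)
for n in("scene","side"):
    c=r.camera(n);cv2.imwrite(f"pics/{n}0.png",cv2.resize(c["image"][:,:,::-1],(784,588),interpolation=cv2.INTER_CUBIC));np.savez(f"{n}0.npz",**c)
    print(n,c["K"],c["R"],c["t"],-c["R"].T@c["t"])
E
```

```text
pics
{'time': 0.0, 'joint_positions': array([-0.0226,  0.3329, -0.0647,  1.4609,  0.0216,  1.3499, -0.0885]), 'joint_vel': array([-0.0008,  0.0013, -0.0009,  0.    ,  0.0004, -0.0014, -0.0006]), 'joint_torque': array([ -0.0001, -62.3246,   0.0244, -38.9891,  -0.0614,   0.0398,
         0.0002]), 'ee_pos': array([ 0.6246, -0.    ,  0.2217]), 'eef_rot': array([ 0.5004, -0.5003,  0.4997, -0.4996]), 'ft_force': array([-0.6389,  0.0904, -0.6457]), 'torque': array([ 0.0292,  0.0279, -0.043 ]), 'width': 0.08656846897616542} 0.0187
scene [[496.0448   0.     276.0895]
 [  0.     496.0448 207.1494]
 [  0.       0.       1.    ]] [[-0.0792  0.9968  0.0049]
 [ 0.5193  0.0454 -0.8534]
 [-0.8509 -0.065  -0.5213]] [ 0.0075 -0.2215  1.8736] [1.7099 0.1245 0.7876]
side [[468.5302   0.     281.262 ]
 [  0.     468.5302 204.0896]
 [  0.       0.       1.    ]] [[ 0.9944 -0.1044 -0.0189]
 [-0.0728 -0.5414 -0.8376]
 [ 0.0772  0.8343 -0.5459]] [-0.5613  0.1368  1.1998] [ 0.4755 -0.9855  0.759 ]
```

View pics/scene0.png

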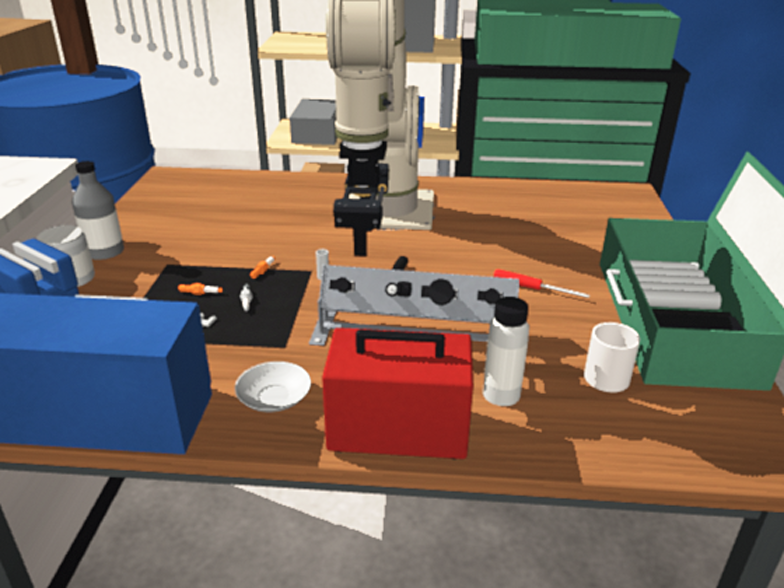

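View pics/side0.png

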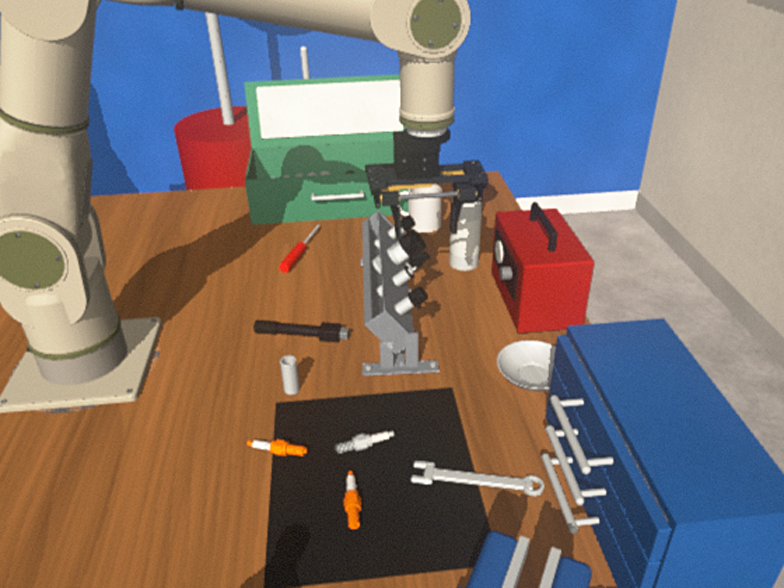

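Caps in the scene view, left to right (−y to +y): slim (342,284), open slim (398,289), wide (441,291), slim (490,295). There are three plug shapes in the side view: orange at (277,449), orange at (352,500), and white/steel at (365,441). The last one fits the description. I'll confirm it in a crop and measure.

```bash
cat > h.py <<'E'
import numpy as np,cv2
np.set_printoptions(precision=4,suppress=True)
def cloud(c):
    v,u=np.mgrid[:420,:560];z=c["range_z"];K=c["K"]
    P=np.stack([(u-K[0,2])/K[0,0]*z,(v-K[1,2])/K[1,1]*z,z],-1)
    return (P-c["t"])@c["R"]
def proj(c,X):
    q=c["R"]@X+c["t"];p=c["K"]@q;return p[:2]/p[2]
E
python3 - <<'E'
from h import *
s=dict(np.load("scene0.npz"));d=dict(np.load("side0.npz"))
S=cloud(s);D=cloud(d)
# dark caps in scene
hsv=cv2.cvtColor(s["image"],cv2.COLOR_RGB2HSV)
m=((hsv[...,2]<60)&(S[...,2]>.06)&(S[...,2]<.2)&(S[...,0]>.5)&(S[...,0]<.85)).astype(np.uint8)
m[:, :225]=0;m[:,365:]=0
n,l,st,ce=cv2.connectedComponentsWithStats(m)
for i in range(1,n):
    if st[i,4]>25: p=S[l==i];print("cap",st[i],ce[i],np.median(p,0),p.min(0),p.max(0))
# rack plate plane: grey
g=((hsv[...,1]<60)&(hsv[...,2]>80)&(S[...,2]>.06)&(S[...,2]<.13)&(S[...,0]>.5)&(S[...,0]<.85)).astype(np.uint8)
g[:,:228]=0;g[:,350:]=0
p=S[g>0];p0=np.median(p,0)
for _ in range(4):
    u,w,vt=np.linalg.svd(p-p.mean(0),full_matrices=False);nn=vt[2];e=abs((p-p.mean(0))@nn);p=p[e<max(.004,np.median(e)*2)]
print("plate n",nn,len(p),p.mean(0))
h2=cv2.cvtColor(d["image"],cv2.COLOR_RGB2HSV)
q=((h2[...,1]<60)&(h2[...,2]>90)).astype(np.uint8);q[:295]=0;q[335:]=0;q[:,:232]=0;q[:,288:]=0
n,l,st,ce=cv2.connectedComponentsWithStats(q)
for i in range(1,n):
    if st[i,4]>20:
        p=D[l==i];uu,w,vt=np.linalg.svd(p[:,:2]-p[:,:2].mean(0),full_matrices=False);a=(p[:,:2]-p[:,:2].mean(0))@vt[0]
        print("plug",st[i],p.mean(0),vt[0],a.min(),a.max(),p[:,2].max())
a=cv2.resize(d["image"][290:400,170:310],(560,440),interpolation=cv2.INTER_CUBIC)
b=cv2.resize(s["image"][170:250,215:385],(680,320),interpolation=cv2.INTER_CUBIC)
im=np.zeros((600,800,3),np.uint8);im[:300,:680]=b[:300];im[300:,:382]=cv2.resize(a,(382,300));
c=cv2.resize(d["image"][140:270,240:320],(185,300));im[300:,400:585]=c
cv2.imwrite("pics/crop1.png",im[:,:,::-1])
E
```

```text
cap [236 199  15  10 108] [243.287  203.1852] [ 0.6156 -0.0429  0.1238] [ 0.5992 -0.0656  0.1124] [ 0.6266 -0.0277  0.1374]
cap [281 201  13  11  98] [287.9694 206.1939] [0.6328 0.0726 0.1332] [0.5987 0.0535 0.1059] [0.6475 0.085  0.1474]
cap [301 200  24  18 288] [313.3333 208.2465] [0.6342 0.1382 0.129 ] [0.6088 0.1053 0.1083] [0.6522 0.1649 0.1485]
cap [341 206  24  27 319] [355.7085 217.8997] [0.7499 0.237  0.1702] [0.616  0.2081 0.1109] [0.7817 0.2543 0.1871]
plate n [ 0.7787 -0.0441  0.6258] 2433 [0.5795 0.0664 0.0922]
plug [240 308  42  16 328] [ 0.4891 -0.2766  0.018 ] [-0.0569 -0.9984] -0.03787405382518193 0.7085574218440881 0.7589618795906296
```

View pics/crop1.png

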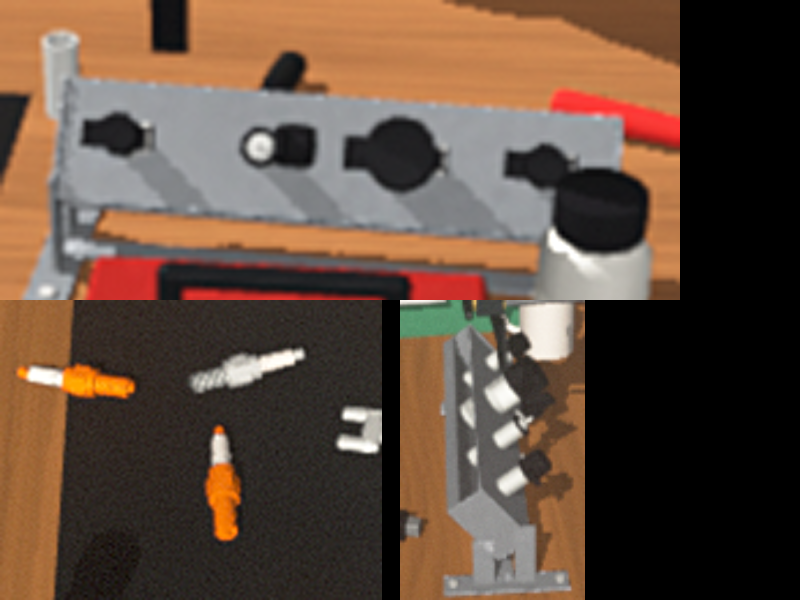

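The crop confirms it. The plug is the white/steel one, with its thread to the left (195,382) and its terminal to the right (300,353) of the crop. The two orange ones are decoys. The open slim tube is the second from −y, and the wide tube is the third. Next I compute the frames.

Run:
```python
from h import *
from scipy.spatial.transform import Rotation as Ro
s=dict(np.load("scene0.npz"));d=dict(np.load("side0.npz"))
S=cloud(s);D=cloud(d)
n=np.array([.7787,-.0441,.6258]);pm=np.array([.5795,.0664,.0922])
def ray(c,px,h):
    o=-c["R"].T@c["t"];w=c["R"].T@np.linalg.inv(c["K"])@[px[0],px[1],1];k=(n@pm+h-n@o)/(n@w);return o+k*w
yw=np.arctan2(n[1],n[0]);print("yaw deg",np.degrees(yw))
Rk=Ro.from_euler("z",yw).as_matrix()@np.array([[.616,0,.788],[0,1,0],[-.788,0,.616]])
for nm,cx,cy,h in(("b",123,135,.058),("open",262,147,.036),("wide",403,155,.067),("c",547,166,.058)):
    X=ray(s,(215+cx/4-.4,170+cy/4-.4),h);M=X-n*(h-.036);print(nm,X,"mouth",M,M@Rk)
p=S[(abs((S-pm)@n)<.004)&(S[...,2]>.03)&(S[...,0]>.5)&(S[...,0]<.7)&(S[...,1]>-.1)&(S[...,1]<.26)]
print("plate t,y extents",np.percentile(p@Rk,[0.5,99.5],axis=0))
for nm,c,P in(("scene",s,S),("side",d,D)):
    hs=cv2.cvtColor(c["image"],cv2.COLOR_RGB2HSV)
    m=(hs[...,1]<70)&(hs[...,2]>75)&(P[...,2]>.003)&(P[...,2]<.03)&(abs(P[...,0]-.485)<.075)&(abs(P[...,1]+.275)<.07)
    q=P[m];v,u=np.nonzero(m);c0=q[:,:2].mean(0);_,w,vt=np.linalg.svd(q[:,:2]-c0,full_matrices=False);ax=vt[0]*np.sign(vt[0][0]);a=(q[:,:2]-c0)@ax
    print(nm,m.sum(),(u.min(),u.max(),v.min(),v.max()),c0,"yaw",np.degrees(np.arctan2(ax[1],ax[0])),"term",c0+ax*a.max(),"tip",c0+ax*a.min(),np.ptp(a),q[:,2].max())
from bench import r
print(Ro.from_quat(r.read_state()["eef_rot"]).as_matrix())
```

```text
yaw deg -3.241360906955259
b [ 0.6199 -0.0386  0.1272] mouth [ 0.6028 -0.0376  0.1134] [ 0.2827 -0.0035  0.5458]
open [0.6067 0.0507 0.1148] mouth [0.6067 0.0507 0.1148] [0.2809 0.0849 0.5458]
wide [0.6375 0.142  0.1324] mouth [0.6133 0.1434 0.113 ] [0.2832 0.1778 0.5458]
c [0.635  0.2328 0.1276] mouth [0.6178 0.2338 0.1138] [0.2821 0.2684 0.5458]
plate t,y extents [[ 0.2398 -0.0566  0.5056]
 [ 0.3231  0.2888  0.5139]]
scene 109 (np.int64(152), np.int64(179), np.int64(203), np.int64(221)) [ 0.4976 -0.2726] yaw 50.24508912569922 term [ 0.5262 -0.2382] tip [ 0.4521 -0.3274] 0.11592484019925536 0.023632515229105436
side 315 (np.int64(239), np.int64(296), np.int64(308), np.int64(343)) [ 0.4874 -0.278 ] yaw 25.267672204863963 term [ 0.5356 -0.2553] tip [ 0.4413 -0.2998] 0.10431649436895989 0.02181383705101713
[[ 0.     -0.0013  1.    ]
 [-1.     -0.0001  0.    ]
 [ 0.0001 -1.     -0.0013]]
```

```bash
cat >> h.py <<'E'
from scipy.spatial.transform import Rotation as Ro
YAW=-3.24
Rk=Ro.from_euler("z",YAW,degrees=True).as_matrix()@np.array([[.616,0,.788],[0,1,0],[-.788,0,.616]])  # cols t,y,u
MW=np.array([.282,.1778,.5465]);MS=np.array([.282,.0858,.5465])  # mouths in rack coords (t,y,u)
RT=np.stack([Rk[:,2],Rk[:,0],Rk[:,1]],1)  # tool x=u,y=t,z=rack y
def rel(goalR=None,goalp=None):
    from bench import r
    s=r.read_state();R=Ro.from_quat(s["eef_rot"]).as_matrix();p=s["ee_pos"]
    print("t %.2f tcp"%s["time"],p,"rel wide(t,y,u) mm",(p@Rk-MW)*1e3,"rel slim",(p@Rk-MS)*1e3,"F(t,y,u)",s["ft_force"]@Rk,"w",s["width"],"j",s["joint_positions"])
    if goalR is not None: print("turn deg",np.degrees(Ro.from_matrix(R.T@goalR).as_rotvec()))
    if goalp is not None: print("shift mm tool axes",R.T@(goalp-p)*1e3)
E
cat > go.py <<'E'
import sys;from h import *
# go.py W|S t y u (mm) : remaining turn and shift to that TCP goal in rack frame
a=sys.argv[1:]
rel(RT,Rk@((MW if a[0]=="W" else MS)+np.array(a[1:4],float)/1e3)) if len(a)>3 else rel(RT)
E
python3 go.py S -60 58 45
```

```text
t 0.10 tcp [ 0.6247 -0.      0.2218] rel wide(t,y,u) mm [ -72.6282 -142.5253   81.5995] rel slim [-72.6282 -50.5253  81.5995] F(t,y,u) [-0.446  -1.4804  0.3357] w 0.08709465668315206 j [-0.0226  0.3328 -0.0647  1.4608  0.0216  1.3499 -0.0885]
turn deg [ 28.7545 -83.2787 -30.4142]
shift mm tool axes [-109.5311   32.4162  -14.6034]
```

```bash
python3 -m jog '[[0,0,0,2.16,-6.25,-2.28],[0,0,0,2.16,-6.25,-2.28],[0,0,0,2.16,-6.25,-2.28],[0,0,0,2.16,-6.25,-2.28],[0,0,0,2.16,-6.25,-2.28],[0,0,0,2.16,-6.25,-2.28],[0,0,0,2.16,-6.25,-2.28],[0,0,0,2.16,-6.25,-2.28],[0,0,0,2.16,-6.25,-2.28],[0,0,0,2.16,-6.25,-2.28],[0,0,0,2.16,-6.25,-2.28],[0,0,0,2.16,-6.25,-2.28]]' -1 20; python3 go.py S -60 58 45
```

```text
time: 1.1
ee_pos: [0.623, 0.0024, 0.2168]
eef_rot: [0.679, 0.151, 0.274, -0.664]
ft_force: [0.7, 0.5, -0.2]
width: 0.015
t 1.10 tcp [0.623  0.0024 0.2168] rel wide(t,y,u) mm [ -69.7524 -140.1718   77.0737] rel slim [-69.7524 -48.1718  77.0737] F(t,y,u) [0.5898 0.542  0.3973] w 0.014984624542228618 j [-0.0116 -0.0492 -0.1574  2.0432  0.2988  0.5781  1.0135]
turn deg [ 2.4849 -6.4415 -2.9482]
shift mm tool axes [-43.1275   7.2428 102.3231]
```

```bash
python3 -m jog '[[0,0,0,2.3,-6.2,-2.6],[0,0,0,0.2,-0.3,-0.3],[0,0,0.037,0,0,0],[0,0,0.037,0,0,0],[0,0,0.03,0,0,0],[-0.03,0.01,0,0,0,0],[0,0,0,0,0,0]]'; python3 go.py S 8 58 45
```

```text
time: 1.68
ee_pos: [0.6087, 0.1076, 0.188]
eef_rot: [0.676, 0.204, 0.255, -0.661]
ft_force: [-1.2, -0.9, -2.1]
width: 0.0003
t 1.68 tcp [0.6087 0.1076 0.188 ] rel wide(t,y,u) mm [-59.5447 -35.9288  43.4496] rel slim [-59.5447  56.0712  43.4496] F(t,y,u) [ 0.937  -0.9274 -2.16  ] w 0.0003177507993123368 j [-0.0937 -0.0239 -0.3136  2.1082  0.5813  0.5271  0.6568]
turn deg [ 0.4779 -0.9346 -0.1372]
shift mm tool axes [ 1.9123 67.6242  2.5232]
```

```bash
python3 -m jog '[[0.002,0.025,0.002,0.5,-0.9,-0.1],[0,0.025,0,0,0,0],[0,0.018,0,0,0,0],[0,0,0,0,0,0]]'; python3 go.py S 8 58 45
python3 - <<'E'
from h import *;from bench import r
c=r.camera("scene");d=r.camera("side")
a=cv2.resize(c["image"][150:250,215:385],(800,470),interpolation=cv2.INTER_CUBIC)
cv2.imwrite("pics/s1.png",a[:,:,::-1])
E
```

```text
time: 2.02
ee_pos: [0.6555, 0.11, 0.1363]
eef_rot: [0.673, 0.207, 0.254, -0.663]
ft_force: [-0.6, -0.9, 0.2]
width: 0.0003
t 2.02 tcp [0.6555 0.11   0.1363] rel wide(t,y,u) mm [  9.858  -30.9548  48.2485] rel slim [ 9.858  61.0452 48.2485] F(t,y,u) [-0.4968 -0.8953 -0.2557] w 0.00032414134269790777 j [-0.1039  0.145  -0.2832  2.0606  0.7793  0.4336  0.4959]
turn deg [ 0.0268 -0.7453  0.085 ]
shift mm tool axes [-2.9689 -1.7446 -3.0849]
```

View pics/s1.png

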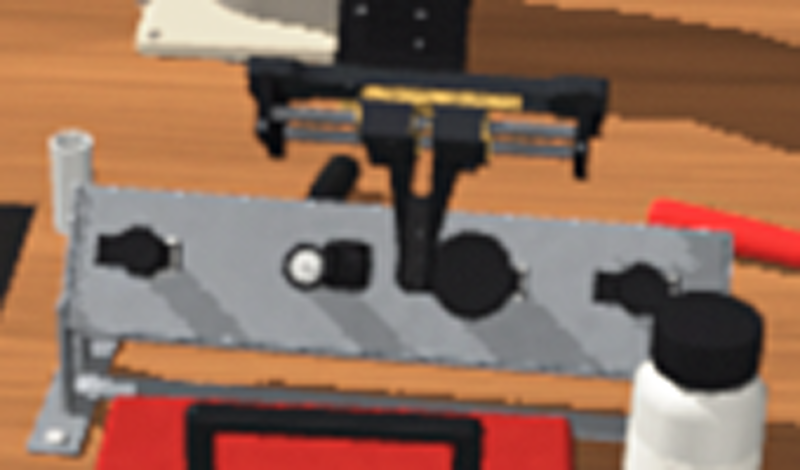

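The scene view shows the closed fingertips at (415,280), between the open slim cap (350,265) and the wide cap (472,275). Clear to sweep.

```bash
python3 -m jog '[[0,0,-0.01,0,-0.7,0],[-0.009,0,0,0,0,0],[0,0,-0.012,0,0,0],[0,0,-0.012,0,0,0],[0,0,-0.012,0,0,0],[0,0,-0.012,0,0,0],[0,0,-0.012,0,0,0],[0,0,0,0,0,0]]'; python3 go.py S 8 -8 33
```

```text
time: 2.78
ee_pos: [0.6449, 0.0427, 0.1463]
eef_rot: [0.671, 0.214, 0.258, -0.662]
ft_force: [-0.2, -0.1, -0.1]
width: 0.0005
t 2.78 tcp [0.6449 0.0427 0.1463] rel wide(t,y,u) mm [ -2.1674 -98.7288  49.0478] rel slim [-2.1674 -6.7288 49.0478] F(t,y,u) [ 0.0081 -0.112  -0.227 ] w 0.0005206818138346797 j [ 0.0195  0.0735 -0.2599  2.1216  0.613   0.3471  0.7552]
turn deg [-0.1549 -0.578   0.9481]
shift mm tool axes [-15.967   10.0148  -1.459 ]
```

```bash
python3 -m jog '[[-0.006,0.005,0,0,-0.5,0.5],[-0.006,0.005,0,0,0,0],[-0.004,0,0,0,0,0],[0,0,0,0,0,0]]'; python3 go.py S 8 -8 33
```

```text
time: 3.12
ee_pos: [0.6457, 0.0436, 0.1398]
eef_rot: [0.67, 0.219, 0.26, -0.66]
ft_force: [-0.1, -0.7, 0.2]
width: 0.0004
t 3.12 tcp [0.6457 0.0436 0.1398] rel wide(t,y,u) mm [  3.4069 -97.7862  45.6715] rel slim [ 3.4069 -5.7862 45.6715] F(t,y,u) [-0.1392 -0.7041  0.0863] w 0.00040776415679246564 j [ 0.0054  0.0827 -0.2493  2.1337  0.6791  0.3254  0.6906]
turn deg [-0.1771 -0.3603  1.5256]
shift mm tool axes [-12.5438   4.3686  -2.3064]
```

```bash
python3 -m jog '[[0,0,0,0,0,0],[0,0,0,0,0,0],[0,0,0,0,0,0]]'; python3 go.py S 8 -8 33;python3 -m jog '[[-0.012,0,0,0,0,0],[0,0,0,0,0,0]]'; python3 go.py S 8 -8 33
```

```text
time: 3.37
ee_pos: [0.6457, 0.0461, 0.1404]
eef_rot: [0.67, 0.219, 0.259, -0.66]
ft_force: [0.2, -0.2, -0.7]
width: 0.0005
t 3.37 tcp [0.6457 0.0461 0.1404] rel wide(t,y,u) mm [  2.8109 -95.2737  45.9225] rel slim [ 2.8109 -3.2737 45.9225] F(t,y,u) [ 0.6522 -0.2138 -0.2949] w 0.0004697973765719406 j [ 0.0027  0.0823 -0.2513  2.1327  0.68    0.3275  0.6876]
turn deg [-0.2616 -0.2952  1.5369]
shift mm tool axes [-12.801    4.9404  -4.8153]
time: 3.53
ee_pos: [0.6431, 0.0436, 0.1406]
eef_rot: [0.668, 0.222, 0.265, -0.658]
ft_force: [-0.1, 0.6, -1.0]
width: 0.0005
t 3.53 tcp [0.6431 0.0436 0.1406] rel wide(t,y,u) mm [  1.1815 -97.9653  44.0797] rel slim [ 1.1815 -5.9653 44.0797] F(t,y,u) [ 0.7339  0.5803 -0.6793] w 0.0005044996672445545 j [-0.0056  0.0726 -0.2418  2.1506  0.7285  0.3121  0.6352]
turn deg [-0.1421 -0.5031  2.3413]
shift mm tool axes [-11.1015   6.4795  -2.1477]
```

```bash
python3 -m jog '[[-0.03,0.01,0,0,0,4],[-0.03,0.01,0,0,0,4]]'; python3 go.py S 8 -8 33;python3 -m jog '[[-0.03,0.01,0,0,0,4],[-0.0,0.0,0,0,0,0]]'; python3 go.py S 8 -8 33
```

```text
time: 3.7
ee_pos: [0.6316, 0.029, 0.1149]
eef_rot: [0.681, 0.185, 0.241, -0.666]
ft_force: [16.3, -43.8, 20.1]
width: 0.0003
t 3.70 tcp [0.6316 0.029  0.1149] rel wide(t,y,u) mm [  14.8675 -113.1863   19.9268] rel slim [ 14.8675 -21.1863  19.9268] F(t,y,u) [ -4.2409 -42.7847  27.1802] w 0.00034239428118175734 j [ 0.0364  0.1107 -0.2546  2.1243  0.5555  0.3668  0.8115]
turn deg [ 0.7123 -1.3607 -2.9375]
shift mm tool axes [12.619  -7.5802 13.4051]
time: 3.87
ee_pos: [0.6338, 0.0219, 0.1127]
eef_rot: [0.682, 0.17, 0.238, -0.67]
ft_force: [-0.6, -0.3, -0.5]
width: 0.0002
t 3.87 tcp [0.6338 0.0219 0.1127] rel wide(t,y,u) mm [  18.2069 -120.1489   20.5437] rel slim [ 18.2069 -28.1489  20.5437] F(t,y,u) [ 0.0204 -0.2945 -0.8091] w 0.00021651738201157512 j [ 0.0662  0.126  -0.2654  2.0993  0.4846  0.3918  0.8831]
turn deg [ 0.7977 -2.2396 -4.5049]
shift mm tool axes [ 11.0496 -11.3055  20.4641]
```

Run:
```python
from h import *;from bench import r
c=r.camera("scene");d=r.camera("side")
a=cv2.resize(c["image"][170:240,215:385],(800,330),interpolation=cv2.INTER_CUBIC)
b=cv2.resize(d["image"][140:260,220:360],(315,270),interpolation=cv2.INTER_CUBIC)
im=np.zeros((600,800,3),np.uint8);im[:330]=a;im[330:,:315]=b
cv2.imwrite("pics/s2.png",im[:,:,::-1])
```

```text
(no output)
```

View pics/s2.png

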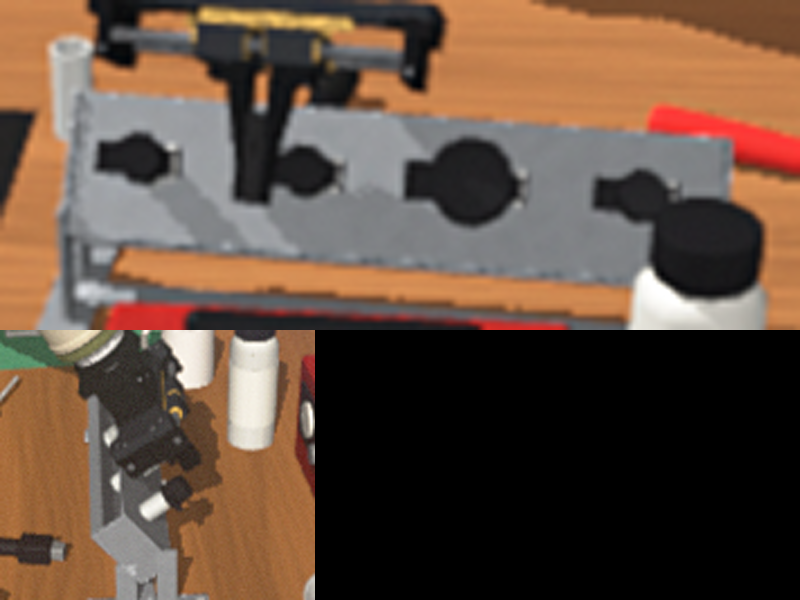

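The slim cap now looks shut at (305,170), with the finger over its tab at (255,185). I'll press it firmly.

```bash
for i in 1 2 3; do python3 -m jog '[[-0.008,0,0.002,0,0,0]]' | tail -2; python3 go.py S 8 -22 17 | cut -c1-250 | head -1; done
```

```text
ft_force: [29.0, -12.2, 2.8]
width: 0.0005
t 4.05 tcp [0.6277 0.024  0.1084] rel wide(t,y,u) mm [  17.809  -118.3131   13.0398] rel slim [ 17.809  -26.3131  13.0398] F(t,y,u) [ 16.058  -10.5894  25.0856] w 0.0004853961740946048 j [ 0.056   0.1203 -0.2627  2.1176  0.5086  0.3822  0.8512]
ft_force: [38.8, -18.8, 3.2]
width: 0.0001
t 4.13 tcp [0.627  0.0246 0.1094] rel wide(t,y,u) mm [  16.5665 -117.7884   13.0529] rel slim [ 16.5665 -25.7884  13.0529] F(t,y,u) [ 22.0098 -16.5616  33.2819] w 0.0001393407839147317 j [ 0.0475  0.1135 -0.2569  2.1286  0.534   0.3694  0.8197]
ft_force: [34.1, -15.1, 1.6]
width: 0.0001
t 4.22 tcp [0.6266 0.0249 0.1106] rel wide(t,y,u) mm [  15.3698 -117.493    13.5351] rel slim [ 15.3698 -25.493   13.5351] F(t,y,u) [ 20.253  -13.1608  28.5325] w 8.22937006884369e-05 j [ 0.0389  0.107  -0.2507  2.139   0.5619  0.3567  0.7856]
```

```bash
python3 -m jog '[[0.03,0,0,0,0,0],[0.03,-0.03,0,0,-2,-3],[0,-0.04,0.025,0,0,-1],[0,-0.02,0.03,0,0,0],[0,0,0.02,0,0,0]]'|head -2; python3 go.py W -70 -42 -9
```

```text
time: 4.63
ee_pos: [0.6257, 0.0941, 0.212]
t 4.63 tcp [0.6257 0.0941 0.212 ] rel wide(t,y,u) mm [-67.4922 -48.4865  72.1791] rel slim [-67.4922  43.5135  72.1791] F(t,y,u) [0.4203 0.096  0.5282] w 0.0004570458956138651 j [-0.0135 -0.0222 -0.3598  2.0565  0.5431  0.5559  0.7311]
turn deg [ 1.2313 -0.8487  0.4847]
shift mm tool axes [-81.0107  -3.2335   5.2261]
```

```bash
python3 -m jog '[[-0.03,-0.01,0.005,1.2,-0.8,0.5],[-0.03,0,0,0,0,0],[-0.02,0,0,0,0,0],[0,0,0,0,0,0]]'|head -1; python3 go.py W -60 -42 -10
```

```text
time: 4.97
t 4.97 tcp [0.5516 0.1131 0.167 ] rel wide(t,y,u) mm [-78.3101 -33.7023 -14.6588] rel slim [-78.3101  58.2977 -14.6588] F(t,y,u) [ 0.4781  0.3587 -0.0186] w 0.0003475960749567999 j [-0.0336 -0.1234 -0.4157  2.2432  0.5645  0.4851  0.6323]
turn deg [-0.4286  0.59   -0.197 ]
shift mm tool axes [ 4.8491 18.3157 -8.485 ]
```

```bash
python3 -m jog '[[0.004,0.01,-0.008,0,0,0],[0,0.02,0,0,0,0],[0,0,0,0,0,0]]'|head -1; python3 go.py W 8 -41 -10
```

```text
time: 5.22
t 5.22 tcp [0.5729 0.1045 0.144 ] rel wide(t,y,u) mm [-46.7953 -41.0555 -11.7618] rel slim [-46.7953  50.9445 -11.7618] F(t,y,u) [ 0.5341 -0.3656 -0.8845] w 0.0005337751545189995 j [-0.0072 -0.0416 -0.4107  2.2289  0.6669  0.4317  0.5703]
turn deg [-0.4761  0.8415 -0.2836]
shift mm tool axes [ 2.245  54.8883 -0.4317]
```

```bash
python3 -m jog '[[0.001,0.02,0,-0.5,0.8,-0.3],[0,0.02,0,0,0,0],[0,0.014,0,0,0,0],[0,0,0,0,0,0]]'|head -1; python3 go.py W 8 -41 -10;  python3 - <<'E'
from h import *;from bench import r
c=r.camera("scene");d=r.camera("side")
a=cv2.resize(c["image"][170:240,215:385],(800,330),interpolation=cv2.INTER_CUBIC)
b=cv2.resize(d["image"][140:260,220:360],(315,270),interpolation=cv2.INTER_CUBIC)
im=np.zeros((600,800,3),np.uint8);im[:330]=a;im[330:,:315]=b
cv2.imwrite("pics/s3.png",im[:,:,::-1])
E
```

```text
time: 5.55
t 5.55 tcp [0.6108 0.1007 0.1019] rel wide(t,y,u) mm [  9.8457 -42.7672  -7.6703] rel slim [ 9.8457 49.2328 -7.6703] F(t,y,u) [-0.9073  1.2993 -1.0252] w 0.0003577586055524678 j [-0.0086  0.1167 -0.3955  2.186   0.9633  0.3876  0.2986]
turn deg [ 0.1705 -0.0981  0.0334]
shift mm tool axes [-2.1166 -1.7358  1.7584]
```

View pics/s3.png

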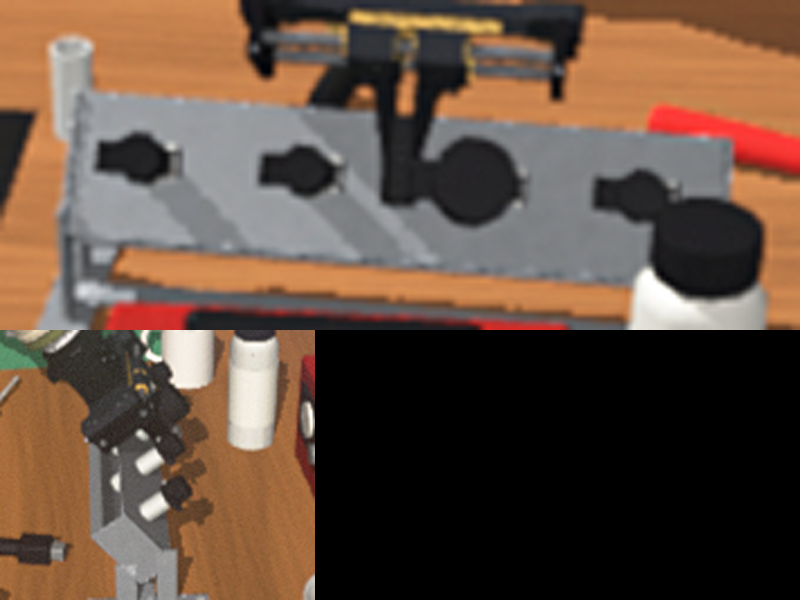

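The slim cap is shut at (305,170). The finger at (400,180) sits beside and just under the wide tab (425,185). I'll nudge it +y and lift.

```bash
python3 -m jog '[[0,0,0.006,0,0,0],[0.008,0,0.002,0,0,0]]'|sed -n 4p; python3 go.py W 8 -36 10|head -1; python3 -m jog '[[0.014,0,0.001,0,0,0],[0.014,0,0.003,0,0,0],[0.014,0,0.006,0,0,0],[0.01,0,0.01,0,0,0],[0.0,0,0.012,0,0,0]]'|sed -n 4p; python3 go.py W 8 0 52
```

```text
ft_force: [-1.6, 1.1, -1.6]
t 5.82 tcp [0.6156 0.1084 0.1085] rel wide(t,y,u) mm [  7.3375 -34.8305  -0.2065] rel slim [ 7.3375 57.1695 -0.2065] F(t,y,u) [ 0.2634  1.057  -2.3037] w 0.0004982795663227686 j [-0.0135  0.1202 -0.4054  2.1647  0.9383  0.4095  0.3174]
ft_force: [1.4, -2.2, 0.7]
t 6.23 tcp [0.6584 0.138  0.1462] rel wide(t,y,u) mm [ 2.8992 -2.8243 55.3936] rel slim [ 2.8992 89.1757 55.3936] F(t,y,u) [ 0.3693 -2.1562  1.5999] w 0.0004761515648247339 j [-0.0235  0.1688 -0.4331  2.0165  0.8314  0.5098  0.4335]
turn deg [ 0.4001 -0.1464  0.0426]
shift mm tool axes [-3.1647  5.1936  2.8526]
```

```bash
python3 -m jog '[[-0.004,0.002,0.012,0,0,0],[0,0,0.012,0,0,0],[0,0,0.008,0,0,0]]'|sed -n 4p; python3 go.py W 0 25 52|head -1
python3 - <<'E'
from h import *;from bench import r
c=r.camera("scene");np.savez("sc2.npz",**c)
a=cv2.resize(c["image"][170:250,215:385],(800,376),interpolation=cv2.INTER_CUBIC)
d=dict(np.load("side0.npz"))
b=cv2.resize(d["image"][298:333,230:300],(440,220),interpolation=cv2.INTER_CUBIC)
im=np.zeros((600,800,3),np.uint8);im[:376]=a;im[380:,:440]=b
cv2.imwrite("pics/s4.png",im[:,:,::-1])
E
```

```text
ft_force: [0.8, -0.1, 1.0]
t 6.48 tcp [0.6592 0.1721 0.147 ] rel wide(t,y,u) mm [ 1.6232 31.3172 55.0323] rel slim [  1.6232 123.3172  55.0323] F(t,y,u) [-0.312  -0.0439  1.2147] w 0.0003751522838883497 j [-0.0831  0.1961 -0.445   1.9875  0.884   0.5573  0.3407]
```

View pics/s4.png

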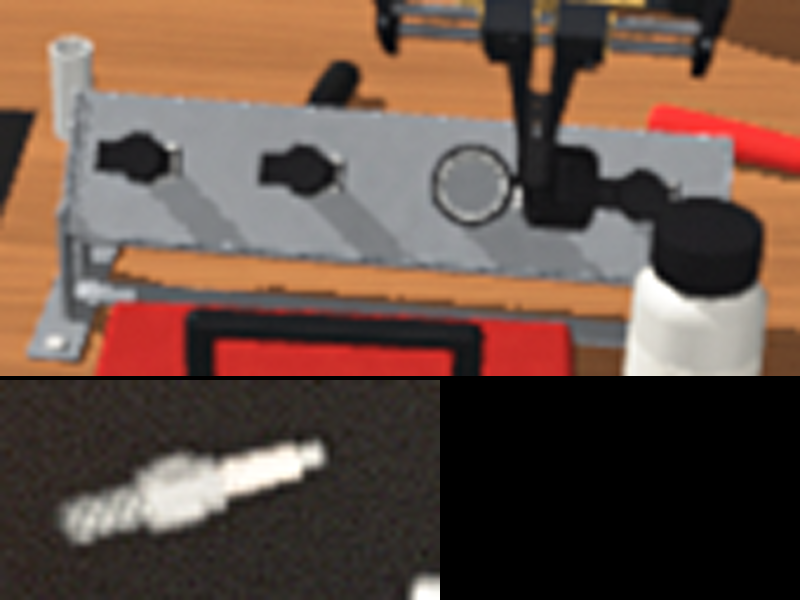

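The wide cap stands well open at (565,190) and the mouth is clear at (472,185). In the lower crop, the plug's tip is at (65,515), its hex at (180,490) and its terminal at (322,453). Next I cast those rays and plan the approach.

```bash
cat > plug.py <<'E'
from h import *
d=dict(np.load("side0.npz"));s=dict(np.load("sc2.npz"))
def ray(c,px,nn,k):
    o=-c["R"].T@c["t"];w=c["R"].T@np.linalg.inv(c["K"])@[px[0]-.4,px[1]-.4,1];return o+(k-nn@o)/(nn@w)*w
if __name__=="__main__":
    Z=np.array([0,0,1.]);f=lambda x,y:ray(d,(230+x/6.286,298+(y-380)/6.286),Z,.0105)
    t,h,e=f(65,515),f(180,490),f(322,453);ax=e-t
    print(t,h,e,np.linalg.norm(ax),"yaw",np.degrees(np.arctan2(ax[1],ax[0])))
    M=ray(s,(215+472/4.706,170+185/4.7),Rk[:,2],MW[2]);print("mouth",M,(M@Rk-MW)*1e3)
E
python3 plug.py; python3 -m jog '[[0.03,-0.02,-0.005,0,0,0],[0.03,-0.03,-0.02,0,0,0],[0,-0.03,-0.04,0,0,0],[0,0,-0.04,0,0,0],[0,0,-0.04,0,0,0]]' 0.0|head -2; python3 go.py|cut -c1-90
```

```text
[ 0.4472 -0.2762  0.0105] [ 0.4867 -0.2696  0.0105] [ 0.5367 -0.2584  0.0105] 0.09119591750350592 yaw 11.243975698732227
mouth [0.6124 0.1413 0.1152] [-1.0504 -2.089  -0.    ]
time: 6.95
ee_pos: [0.6497, 0.0457, 0.252]
t 6.95 tcp [0.6497 0.0457 0.252 ] rel wide(t,y,u) mm [-82.5571 -95.4318 117.82  ] rel slim
turn deg [-0.7751  0.8326  0.5235]
```

```bash
sed -i 's/MW=np.array(\[.282,.1778/MW=np.array([.2815,.1768/' h.py
cat > gp.py <<'E'
import sys;from h import *
# gp.py dx dy z yaw : top-down pose at plug grip point (offsets mm), height mm
dx,dy,z,yw=map(float,sys.argv[1:5]);c,s=np.cos(np.radians(yw)),np.sin(np.radians(yw))
RP=np.array([[c,0,-s],[s,0,c],[0,-1,0]])
rel(RP,np.array([.525+dx/1e3,-.2613+dy/1e3,z/1e3]))
E
python3 gp.py 0 0 120 11.2
```

```text
t 6.95 tcp [0.6497 0.0457 0.252 ] rel wide(t,y,u) mm [-82.0571 -94.4318 117.82  ] rel slim [-82.5571  -3.4318 117.82  ] F(t,y,u) [ 1.0192 -0.2782 -0.5872] w 0.02611506905885999 j [ 0.1832 -0.0372 -0.3991  1.9807  0.2744  0.5562  1.1272]
turn deg [  4.3862 -12.831   38.3748]
shift mm tool axes [-170.5538   32.2049 -311.6099]
```

```bash
python3 -m jog '[[0,0,-0.035,0.7,-2.1,6.4],[0,0,-0.035,0.7,-2.1,6.4],[0,0,-0.035,0.7,-2.1,6.4],[0,0,-0.035,0.7,-2.1,6.4],[0,0,-0.035,0.7,-2.1,6.4],[0,0,-0.035,0.7,-2.1,6.4],[0,0,-0.035,0,0,0],[0,0,-0.035,0,0,0]]'|head -2; python3 gp.py 0 0 120 11.2
```

```text
time: 7.62
ee_pos: [0.6685, -0.2296, 0.2622]
t 7.62 tcp [ 0.6685 -0.2296  0.2622] rel wide(t,y,u) mm [ -68.9482 -368.2236  151.1942] rel slim [ -69.4482 -277.2236  151.1942] F(t,y,u) [ 0.1141 -0.0791 -0.0887] w 0.04357175939359517 j [ 0.382   0.4996 -0.172   1.1513  0.0708  1.4815  1.9968]
turn deg [-0.2338  0.2901  1.0896]
shift mm tool axes [-149.6576  139.3505   -3.0643]
```

```bash
python3 -m jog '[[-0.038,0.03,-0.001,0,0,1],[-0.038,0.03,-0.001,0,0,0],[-0.038,0.03,-0.001,0,0,0],[-0.03,0.03,0,0,0,0],[0,0.015,0,0,0,0],[0,0,0,0,0,0]]'|head -2; python3 gp.py 0 0 4 11.2
python3 - <<'E'
from h import *;from bench import r
c=r.camera("wrist");np.savez("wr1.npz",**c);d=r.camera("side");np.savez("sd1.npz",**d)
im=np.zeros((600,800,3),np.uint8);im[:300,:400]=cv2.resize(c["image"],(400,300));im[:,400:]=cv2.resize(d["image"][250:370,200:280+80][:, :160],(400,300)).repeat(2,0)[:600]*0
im[:300,400:]=cv2.resize(d["image"][240:345,210:350],(400,300),interpolation=cv2.INTER_CUBIC)
cv2.imwrite("pics/w1.png",im[:300,:,::-1])
E
```

```text
time: 8.12
ee_pos: [0.5386, -0.2685, 0.1302]
t 8.12 tcp [ 0.5386 -0.2685  0.1302] rel wide(t,y,u) mm [ -43.5109 -414.462   -30.5669] rel slim [ -44.0109 -323.462   -30.5669] F(t,y,u) [0.7003 0.711  0.8375] w 0.0434414346139599 j [ 0.5252  0.3494 -0.1621  1.6384  0.0485  1.1525  2.1176]
turn deg [-0.3478 -0.1147  0.6237]
shift mm tool axes [-13.3474 126.1463   8.9495]
```

View pics/w1.png

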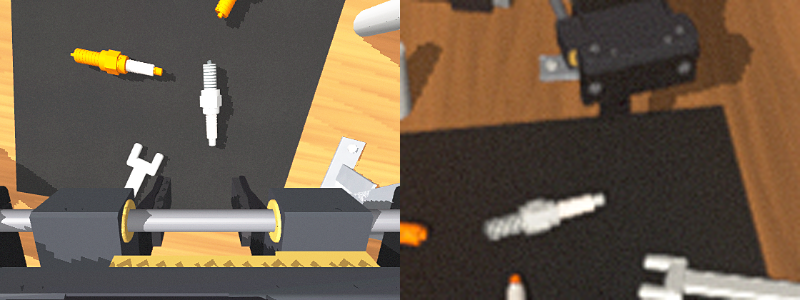

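Run:
```python
from plug import *
w=dict(np.load("wr1.npz"));Z=np.array([0,0,1.])
P={k:ray(w,(x*1.4,y*1.4),Z,h) for k,x,y,h in(("tip",208.5,62,.0105),("hex",210,101,.0105),("term",211.5,145,.0105),("spanL",133,148,.004),("spanR",160,160,.004))}
for k in P:print(k,P[k])
a=P["term"]-P["tip"];print(np.linalg.norm(a),np.degrees(np.arctan2(a[1],a[0])));u=a/np.linalg.norm(a)
g=P["term"]-u*.015;print("grip x=37:",g, "spanner along/side", [( (P[k]-g)@u,(P[k]-g)@[-u[1],u[0],0]) for k in("spanL","spanR")])
```

```text
tip [ 0.4478 -0.2785  0.0105]
hex [ 0.4878 -0.2685  0.0105]
term [ 0.5379 -0.2563  0.0105]
spanL [ 0.5616 -0.3484  0.004 ]
spanR [ 0.5707 -0.3141  0.004 ]
0.0927885385170364 13.788242909864369
grip x=37: [ 0.5233 -0.2599  0.0105] spanner along/side [(np.float64(0.016085776065144143), np.float64(-0.09504782537392352)), (np.float64(0.03312176761355414), np.float64(-0.0638732321134182))]
```

Both views agree: the grip point is (0.524, −0.260), yaw is about 12.5°, and the spanner is clear by 60 mm. I'll descend.

```bash
python3 -m jog '[[-0.006,0.03,0.004,-0.3,-1.3,0.6],[-0.006,0.03,0.004,0,0,0],[0,0.025,0,0,0,0],[0,0,0,0,0,0]]'|head -1; python3 gp.py -1 1 4 12.5
```

```text
time: 8.55
t 8.55 tcp [ 0.5388 -0.2632  0.0563] rel wide(t,y,u) mm [  14.7041 -409.1165  -76.1847] rel slim [  14.2041 -318.1165  -76.1847] F(t,y,u) [ 0.0173 -0.0863 -0.5574] w 0.04337725088968729 j [ 0.5153  0.4117 -0.1656  1.7241  0.0761  0.9898  2.1168]
turn deg [0.5937 0.2829 1.1441]
shift mm tool axes [-14.867   51.9304   6.6446]
```

```bash
python3 -m jog '[[0,0.01,0,0,0,0],[0,0,0,0,0,0]]'|head -1; python3 gp.py -1 1 4 12.5
```

```text
time: 8.72
t 8.72 tcp [ 0.5428 -0.2627  0.0493] rel wide(t,y,u) mm [  22.647  -408.4052  -77.4155] rel slim [  22.147  -317.4052  -77.4155] F(t,y,u) [ 0.524  -0.2531 -0.2786] w 0.04406484858804689 j [ 0.5128  0.4237 -0.1662  1.724   0.0782  0.9735  2.1152]
turn deg [0.6859 0.4193 1.3959]
shift mm tool axes [-18.8722  44.7406   7.086 ]
```

```bash
python3 -m jog '[[-0.02,0.015,0.006,0.6,0.4,1.4],[-0.012,0.015,0.003,0,0,0.5],[0,0,0,0,0,0]]'|head -1; python3 gp.py -1 1 4 12.5
```

```text
time: 8.97
t 8.97 tcp [ 0.5156 -0.2618  0.0243] rel wide(t,y,u) mm [  25.5365 -409.0507 -114.1913] rel slim [  25.0365 -318.0507 -114.1913] F(t,y,u) [-0.4558 -0.279  -0.6913] w 0.04334454146098822 j [ 0.5198  0.4242 -0.1595  1.7845  0.0884  0.9366  2.1132]
turn deg [ 0.3698  0.1321 -0.0415]
shift mm tool axes [ 8.5333 20.3433 -0.2296]
```

```bash
python3 -m jog '[[0.003,0.014,0,0.3,0,0],[0,0,0,0,0,0]]'|head -1; python3 gp.py -1 1 4 12.5
```

```text
time: 9.13
t 9.13 tcp [ 0.5218 -0.262   0.0141] rel wide(t,y,u) mm [  37.4264 -408.9335 -115.6134] rel slim [  36.9264 -317.9335 -115.6134] F(t,y,u) [ 0.0617  0.3251 -0.8283] w 0.04329098581250337 j [ 0.5184  0.4472 -0.1599  1.7766  0.0881  0.9191  2.1123]
turn deg [0.2283 0.1432 0.2276]
shift mm tool axes [ 2.4818 10.1115  1.2621]
```

```bash
python3 -m jog '[[-0.001,0.009,0.001,0,0,0],[0,0,0,0,0,0]]'|head -1; python3 gp.py -1 1 4 12.5
```

```text
time: 9.3
t 9.30 tcp [ 0.5237 -0.262   0.0081] rel wide(t,y,u) mm [  43.3454 -408.7812 -117.7906] rel slim [  42.8454 -317.7812 -117.7906] F(t,y,u) [-0.2853  0.0712 -0.7145] w 0.043736899848807596 j [ 0.5169  0.4553 -0.1595  1.7799  0.0903  0.9025  2.1098]
turn deg [0.3907 0.1621 0.4841]
shift mm tool axes [0.59   4.0976 1.6312]
```

```bash
python3 -m jog '[[0,0.006,0.001,0.3,0,0.3],[0,0,0,0,0,0]]'|head -1; python3 gp.py -1 1 4 12.5;python3 -m jog '[[0,0,0,0,0,0],[0,0,0,0,0,0],[0,0,0,0,0,0],[0,0,0,0,0,0],[0,0,0,0,0,0],[0,0,0,0,0,0]]' -1 40; python3 gp.py -1 1 4 12.5
```

```text
time: 9.47
t 9.47 tcp [ 0.5252 -0.2614  0.0036] rel wide(t,y,u) mm [  47.7487 -408.053  -119.443 ] rel slim [  47.2487 -317.053  -119.443 ] F(t,y,u) [ 1.7366  0.4085 -0.5631] w 0.04345705494569457 j [ 0.5152  0.4665 -0.1594  1.7746  0.0905  0.9015  2.1089]
turn deg [0.1673 0.1816 0.3039]
shift mm tool axes [-0.9282 -0.391   1.2883]
time: 9.97
ee_pos: [0.5261, -0.2616, 0.0049]
eef_rot: [0.704, 0.081, -0.076, -0.702]
ft_force: [-0.9, 0.1, -1.0]
width: 0.0115
t 9.97 tcp [ 0.5261 -0.2616  0.0049] rel wide(t,y,u) mm [  47.2822 -408.2383 -117.9051] rel slim [  46.7822 -317.2383 -117.9051] F(t,y,u) [ 0.2406  0.0805 -1.2847] w 0.01145950688952391 j [ 0.5151  0.4654 -0.1596  1.773   0.0903  0.9027  2.109 ]
turn deg [0.2176 0.1895 0.3768]
shift mm tool axes [-1.774   0.9139  1.7249]
```

```bash
python3 -m jog '[[0,-0.01,0,0,0,0],[0,-0.03,0,0,0,0],[0,-0.035,0,0,0,0],[0,-0.035,0,0,0,0],[0.02,-0.035,0.01,0,0,0],[0.03,-0.035,0.03,0,0,0],[0.03,-0.03,0.035,0,0,0],[0.03,0,0.035,0,0,0],[0.02,0,0.035,0,0,0]]'; python3 go.py W 6 0 125
python3 - <<'E'
from h import *;from bench import r
d=r.camera("side");w=r.camera("wrist");np.savez("sd2.npz",**d)
im=np.hstack([cv2.resize(d["image"],(400,300),interpolation=cv2.INTER_AREA),cv2.resize(w["image"],(400,300),interpolation=cv2.INTER_AREA)])
cv2.imwrite("pics/w2.png",im[:,:,::-1])
E
```

```text
time: 10.72
ee_pos: [0.6061, -0.1177, 0.2128]
eef_rot: [0.705, 0.073, -0.069, -0.702]
ft_force: [1.0, -0.0, -0.9]
width: 0.0107
t 10.72 tcp [ 0.6061 -0.1177  0.2128] rel wide(t,y,u) mm [ -72.3487 -260.0457   66.6992] rel slim [ -72.8487 -169.0457   66.6992] F(t,y,u) [1.3327 0.0089 0.2175] w 0.01066914879948421 j [ 0.3088  0.3275 -0.2442  1.4929  0.085   1.3253  1.8286]
turn deg [ -4.5949  14.3026 -37.5155]
shift mm tool axes [157.4387  25.0549 227.5789]
```

View pics/w2.png

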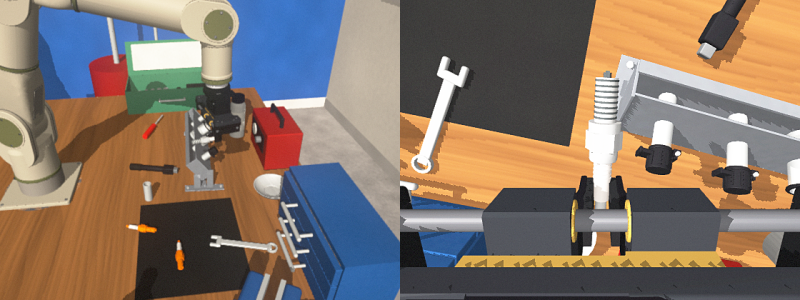

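The plug is held straight in the jaws, with the tip at wrist (605,75). I'll raise it, tilt, and compute the tip in the tool frame.

```bash
cat > tip.py <<'E'
from h import *;from bench import r
def tipview(name="pics/tmp.png"):
    w=r.camera("wrist");s=r.read_state();R=Ro.from_quat(s["eef_rot"]).as_matrix()
    C=(cloud(w)-s["ee_pos"])@R
    hs=cv2.cvtColor(w["image"],cv2.COLOR_RGB2HSV)
    m=(w["range_z"]>0)&(abs(C[...,2])<.018)&(C[...,0]<-.012)&(C[...,0]>-.11)&(abs(C[...,1]+.007)<.04)
    q=C[m]
    for lo,hi,nm in((-.031,-.015,"insul"),(-.049,-.030,"hex/coll"),(-.075,-.055,"thread"),(-.11,-.07,"end")):
        k=q[(q[:,0]>lo)&(q[:,0]<hi)]
        if len(k):print(nm,len(k),"y front min %.4f"%np.percentile(k[:,1],3),"z mid %.4f"%((np.percentile(k[:,2],3)+np.percentile(k[:,2],97))/2),"xmin %.4f"%k[:,0].min())
if __name__=="__main__":tipview()
E
python3 tip.py
python3 -m jog '[[0,-0.035,0,0,0,0],[0,-0.035,0,0,0,0],[0,0,0.02,-0.8,2.4,-6.2],[0,0,0.03,-0.8,2.4,-6.2],[0,0,0.03,-0.8,2.4,-6.2],[0,0,0.03,-0.8,2.4,-6.2],[0,0,0.03,-0.8,2.4,-6.2],[0,0,0.03,-0.8,2.4,-6.2],[0,0,0,0,0,0]]'|head -2;python3 go.py W 6 0 125
```

```text
insul 931 y front min -0.0157 z mid 0.0045 xmin -0.0310
hex/coll 2081 y front min -0.0170 z mid 0.0050 xmin -0.0490
thread 1525 y front min -0.0133 z mid 0.0061 xmin -0.0750
end 566 y front min -0.0131 z mid 0.0063 xmin -0.0795
time: 11.62
ee_pos: [0.589, 0.0434, 0.2854]
t 11.62 tcp [0.589  0.0434 0.2854] rel wide(t,y,u) mm [-145.6276 -100.1787   90.7937] rel slim [-146.1276   -9.1787   90.7937] F(t,y,u) [0.286 0.934 0.034] w 0.010557386480891813 j [ 0.2518 -0.2108 -0.4596  2.0457  0.1543  0.6491  1.1731]
turn deg [ 0.5962 -0.8834  0.2291]
shift mm tool axes [ 32.3026 150.7925 102.2673]
```

```bash
python3 -m jog '[[0.02,0,0.035,0.6,-0.9,0.2],[0.02,0,0.035,0,0,0],[0,0.02,0.03,0,0,0],[0,0.035,0,0,0,0],[0,0.035,0,0,0,0],[0,0.03,0,0,0,0],[0,0,0,0,0,0]]'|head -2;python3 go.py W 6 -1 118
```

```text
time: 12.2
ee_pos: [0.7032, 0.1281, 0.2172]
t 12.20 tcp [0.7032 0.1281 0.2172] rel wide(t,y,u) mm [-24.622   -9.1369 134.8652] rel slim [-25.122   81.8631 134.8652] F(t,y,u) [ 1.4695 -1.5507 -1.7229] w 0.010358001347986718 j [ 0.1904  0.1909 -0.6254  1.8459  0.7097  0.636   0.6407]
turn deg [ 0.873  -0.1457  0.384 ]
shift mm tool axes [-16.8224  30.4917   8.5608]
```

```bash
python3 -m jog '[[-0.01,0.018,0.006,0.9,0,0.4],[0,0.012,0.002,0,0,0],[0,0,0,0,0,0]]'|head -2;python3 go.py W 6 -1 110
```

```text
time: 12.45
ee_pos: [0.7153, 0.1293, 0.1854]
t 12.45 tcp [0.7153 0.1293 0.1854] rel wide(t,y,u) mm [  7.8467  -7.3148 124.6999] rel slim [  7.3467  83.6852 124.6999] F(t,y,u) [ 0.1681 -0.3767 -1.1369] w 0.01041171823234972 j [ 0.169   0.2539 -0.6021  1.8442  0.7742  0.6011  0.5886]
turn deg [ 0.3863 -0.2708 -0.2413]
shift mm tool axes [-14.4713  -1.7128   6.2349]
```

```bash
python3 -m jog '[[-0.008,-0.001,0.008,0.4,-0.2,0],[0,0,0,0,0,0]]'|head -2;python3 go.py W 6 -1 110
python3 - <<'E'
from h import *;from bench import r
d=r.camera("side");c=r.camera("scene");np.savez("sc3.npz",**c);np.savez("sd3.npz",**d)
im=np.hstack([cv2.resize(c["image"][160:240,270:350],(400,400),interpolation=cv2.INTER_CUBIC),cv2.resize(d["image"][120:220,250:350],(400,400),interpolation=cv2.INTER_CUBIC)])
cv2.imwrite("pics/w3.png",im[:,:,::-1])
E
```

```text
time: 12.62
ee_pos: [0.7082, 0.1357, 0.1818]
t 12.62 tcp [0.7082 0.1357 0.1818] rel wide(t,y,u) mm [  6.0432  -1.2836 116.6518] rel slim [  5.5432  89.7164 116.6518] F(t,y,u) [0.7281 0.4828 0.3486] w 0.010964366212858012 j [ 0.1608  0.2466 -0.6051  1.8606  0.7817  0.596   0.5695]
turn deg [ 0.1468 -0.1387 -0.2742]
shift mm tool axes [-6.3882  0.1017  0.2683]
```

View pics/w3.png

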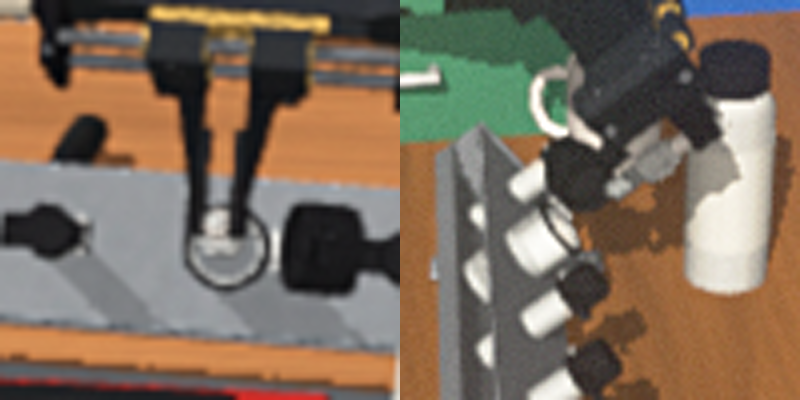

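Scene: the mouth centre is at (228,247) and the plug shows end-on at (217,230). Side: the tip is at (613,188), short of the mouth ring at (560,228). I compare these with the projected predictions.

Run:
```python
from h import *;from bench import r
s=r.read_state();R=Ro.from_quat(s["eef_rot"]).as_matrix();f=lambda v:s["ee_pos"]+R@np.array(v)
c=dict(np.load("sc3.npz"));d=dict(np.load("sd3.npz"))
pc=lambda X:(proj(c,X)-[270,160])*5;pd=lambda X:(proj(d,X)-[250,120])*4+[400,0]
for n,X in(("mouth",Rk@MW),("tip",f([-.0795,-.0065,0])),("hex",f([-.0375,-.0065,0])),("term",f([.0145,-.0065,0])),("tcp",s["ee_pos"])):print(n,pc(X),pd(X))
# tip seen in side: intersect ray with plane rack-y = tcp y
o=-d["R"].T@d["t"];w=d["R"].T@np.linalg.inv(d["K"])@[250+(612-400)/4,120+188/4,1];n=Rk[:,1]
X=o+w*((s["ee_pos"]-o)@n)/(w@n);print("tip obs rel wide mm",(X@Rk-MW)*1e3,"pred",(f([-.0795,-.0065,0])@Rk-MW)*1e3)
```

```text
mouth [226.4802 246.1872] [569.9562 219.7966]
tip [220.3005 234.7438] [613.5286 188.0818]
hex [217.5707 224.5929] [662.3852 152.8763]
term [213.9186 211.0125] [724.2933 108.2661]
tcp [213.8252 228.6014] [712.4946 127.4455]
tip obs rel wide mm [-1.8715 -2.4736 38.5101] pred [-0.9962 -2.1906 39.1974]
```

The prediction matches the observations to about 2 mm. I ease it in.

```bash
for i in 1; do python3 -m jog '[[-0.01,0.001,0.002,0,0,0],[-0.01,0,0.001,0,0,0],[-0.01,0,0,0,0,0],[0,0,0,0,0,0]]'|sed -n 4p;python3 go.py W 7 0 70;done
```

```text
ft_force: [-0.4, -1.1, -0.5]
t 13.05 tcp [0.6863 0.1384 0.1683] rel wide(t,y,u) mm [ 3.188   0.145  90.9789] rel slim [ 2.688  91.145  90.9789] F(t,y,u) [ 0.1951 -1.1654 -0.6362] w 0.010428673712039652 j [ 0.1405  0.2155 -0.5968  1.9293  0.828   0.5646  0.4897]
turn deg [ 0.2685 -0.2187  0.2222]
shift mm tool axes [-20.7425   3.847   -0.206 ]
```

```bash
python3 -m jog '[[-0.008,0.005,0,0.3,-0.2,0.2],[-0.008,0.002,0,0,0,0],[0,0,0,0,0,0]]'|sed -n 4p;python3 go.py W 7 0 50;  python3 -m jog '[[-0.008,0.003,0,0,0,0],[-0.008,0.002,0,0,0,0],[0,0,0,0,0,0]]'|sed -n 4p;python3 go.py W 7 0 50
```

```text
ft_force: [-0.9, -0.2, -0.5]
t 13.30 tcp [0.6782 0.1389 0.1541] rel wide(t,y,u) mm [ 9.3293  0.1697 75.7717] rel slim [ 8.8293 91.1697 75.7717] F(t,y,u) [-0.1778 -0.2048 -1.0372] w 0.010426943950662003 j [ 0.132   0.2158 -0.5887  1.962   0.8615  0.5368  0.4514]
turn deg [-0.0724  0.0403  0.1862]
shift mm tool axes [-25.5208  -2.2966  -0.1489]
ft_force: [-0.6, -0.1, -0.7]
t 13.55 tcp [0.6697 0.1387 0.1412] rel wide(t,y,u) mm [14.2981 -0.4811 61.1754] rel slim [13.7981 90.5189 61.1754] F(t,y,u) [ 0.1952 -0.162  -0.8929] w 0.010409938439398653 j [ 0.1166  0.2152 -0.5772  1.9942  0.9077  0.5166  0.3938]
turn deg [-0.0612  0.0285  0.2966]
shift mm tool axes [-10.8971  -7.2373   0.4942]
```

```bash
python3 -m jog '[[-0.002,-0.007,0,0,0,0.3],[0,0,0,0,0,0]]'|sed -n 4p;python3 go.py W 7 0 50
```

```text
ft_force: [1.3, 0.1, -1.1]
t 13.72 tcp [0.6643 0.139  0.1459] rel wide(t,y,u) mm [ 7.1966 -0.4899 59.8069] rel slim [ 6.6966 90.5101 59.8069] F(t,y,u) [1.6549 0.1828 0.4042] w 0.010475825249791007 j [ 0.1264  0.1992 -0.5883  1.9977  0.8738  0.5241  0.4223]
turn deg [-0.0752  0.0522 -0.0162]
shift mm tool axes [-9.566  -0.0778  0.4987]
```

```bash
python3 -m jog '[[-0.008,0,0,0,0,0],[-0.006,0,0,0,0,0],[0,0,0,0,0,0]]'|sed -n 4p;python3 go.py W 7 0 40;  python3 -m jog '[[-0.008,0,0,0,0,0],[0,0,0,0,0,0]]'|sed -n 4p;python3 go.py W 7 0 30
```

```text
ft_force: [-0.1, 0.2, -0.9]
t 13.97 tcp [0.6538 0.1394 0.1377] rel wide(t,y,u) mm [ 7.2573 -0.7199 46.4405] rel slim [ 6.7573 90.2801 46.4405] F(t,y,u) [ 0.6365  0.1494 -0.5972] w 0.010061885108124995 j [ 0.1158  0.189  -0.5836  2.0297  0.9038  0.5092  0.377 ]
turn deg [-0.0882 -0.0155  0.0939]
shift mm tool axes [-6.2046 -0.1509  0.7184]
ft_force: [-1.1, -0.2, -1.2]
t 14.13 tcp [0.6472 0.1396 0.1322] rel wide(t,y,u) mm [ 7.5204 -0.8682 37.8406] rel slim [ 7.0204 90.1318 37.8406] F(t,y,u) [ 0.27   -0.237  -1.5605] w 0.010288682169411712 j [ 0.1089  0.1838 -0.581   2.0486  0.9224  0.5016  0.3501]
turn deg [-0.0783  0.0035  0.0845]
shift mm tool axes [-7.6078 -0.4149  0.8693]
```

Tracking well.

```bash
python3 -m jog '[[-0.008,0,0.001,0,0,0],[-0.006,0,0,0,0,0],[0,0,0,0,0,0]]'|sed -n 4p;python3 go.py W 7 0 15;  python3 -m jog '[[-0.005,0,0,0,0,0],[0,0,0,0,0,0]]'|sed -n 4p;python3 go.py W 7 0 12
```

```text
ft_force: [-2.1, -0.3, -0.8]
t 14.38 tcp [0.637  0.1406 0.1241] rel wide(t,y,u) mm [ 7.5536 -0.4146 24.7964] rel slim [ 7.0536 90.5854 24.7964] F(t,y,u) [-0.7034 -0.4565 -2.1226] w 0.010632255353532847 j [ 0.0955  0.1761 -0.5768  2.0778  0.9574  0.4918  0.2999]
turn deg [-0.0317  0.0045  0.1717]
shift mm tool axes [-9.5685 -0.4665  0.4156]
ft_force: [-1.4, -0.3, -0.4]
t 14.55 tcp [0.6332 0.1407 0.1211] rel wide(t,y,u) mm [ 7.5559 -0.5633 19.9832] rel slim [ 7.0559 90.4367 19.9832] F(t,y,u) [-0.5539 -0.3874 -1.3664] w 0.01027903839960797 j [ 0.0914  0.1732 -0.5756  2.0886  0.97    0.488   0.2821]
turn deg [-0.0199  0.0002  0.1928]
shift mm tool axes [-7.7567 -0.4663  0.5635]
```

```bash
python3 -m jog '[[-0.005,0,0,0,0,0],[0,0,0,0,0,0]]'|sed -n 4p;python3 go.py W 7 0 12|head -1|cut -c1-160;  python3 -m jog '[[-0.004,0,0,0,0,0],[0,0,0,0,0,0]]'|sed -n 4p;python3 go.py W 7 0 12|cut -c1-160
```

```text
ft_force: [-0.8, 0.0, -0.4]
t 14.72 tcp [0.6293 0.1408 0.1181] rel wide(t,y,u) mm [ 7.5777 -0.6589 15.0783] rel slim [ 7.0777 90.3411 15.0783] F(t,y,u) [-0.2386 -0.0176 -0.8914] w 0.010257
ft_force: [-2.1, -0.2, -0.5]
t 14.88 tcp [0.626  0.1409 0.1155] rel wide(t,y,u) mm [ 7.5957 -0.6987 10.8562] rel slim [ 7.0957 90.3013 10.8562] F(t,y,u) [-0.9189 -0.2919 -1.9892] w 0.010307
turn deg [-0.0135 -0.0191  0.2255]
shift mm tool axes [ 1.3686 -0.4746  0.6992]
```

```bash
for i in 1 2; do python3 -m jog '[[-0.0025,0,0,0,0,0],[0,0,0,0,0,0]]'|sed -n 4p;python3 go.py W 7 0 12|head -1|cut -c1-170; done; python3 tip.py
```

```text
ft_force: [0.5, -1.1, -0.2]
t 15.05 tcp [0.625  0.1411 0.1151] rel wide(t,y,u) mm [ 7.3066 -0.5939  9.7968] rel slim [ 6.8066 90.4061  9.7968] F(t,y,u) [ 0.4563 -1.06    0.3314] w 0.0104721137601662
ft_force: [-0.5, -0.1, 0.4]
t 15.22 tcp [0.6248 0.1414 0.1156] rel wide(t,y,u) mm [ 6.7785 -0.3437  9.9512] rel slim [ 6.2785 90.6563  9.9512] F(t,y,u) [-0.5829 -0.1638 -0.1517] w 0.0106898744947006
insul 3104 y front min -0.0316 z mid -0.0002 xmin -0.0310
hex/coll 1879 y front min -0.0300 z mid -0.0004 xmin -0.0411
thread 3965 y front min -0.0302 z mid -0.0003 xmin -0.0727
end 640 y front min -0.0304 z mid -0.0003 xmin -0.0727
```

```bash
python3 -m jog '[[-0.005,0.001,0,0,0,0],[0,0,0,0,0,0]]'|sed -n 4p;python3 go.py W 7 0 8|cut -c1-170;python3 -m jog '[[-0.005,0.001,0,0,0,0],[0,0,0,0,0,0]]'|sed -n 4p;python3 go.py W 7 0 8|cut -c1-170
python3 - <<'E'
from h import *;from bench import r
d=r.camera("side");c=r.camera("scene")
im=np.hstack([cv2.resize(c["image"][160:240,270:350],(400,400),interpolation=cv2.INTER_CUBIC),cv2.resize(d["image"][120:220,250:350],(400,400),interpolation=cv2.INTER_CUBIC)])
cv2.imwrite("pics/w4.png",im[:,:,::-1])
E
```

```text
ft_force: [-0.9, -0.2, -0.3]
t 15.43 tcp [0.6249 0.1415 0.1155] rel wide(t,y,u) mm [ 6.878  -0.162  10.0257] rel slim [ 6.378  90.838  10.0257] F(t,y,u) [-0.2954 -0.2052 -0.8523] w 0.0102878506869426
turn deg [-0.1135 -0.1496  0.9877]
shift mm tool axes [-1.8078  0.2065  0.1569]
ft_force: [-1.6, -0.7, 1.0]
t 15.60 tcp [0.6249 0.1415 0.1154] rel wide(t,y,u) mm [ 6.9984 -0.2014  9.9441] rel slim [ 6.4984 90.7986  9.9441] F(t,y,u) [-1.7227 -0.8304 -0.6219] w 0.0105854793995863
turn deg [-0.1242 -0.2355  1.4015]
shift mm tool axes [-1.7251  0.0752  0.1941]
```

View pics/w4.png

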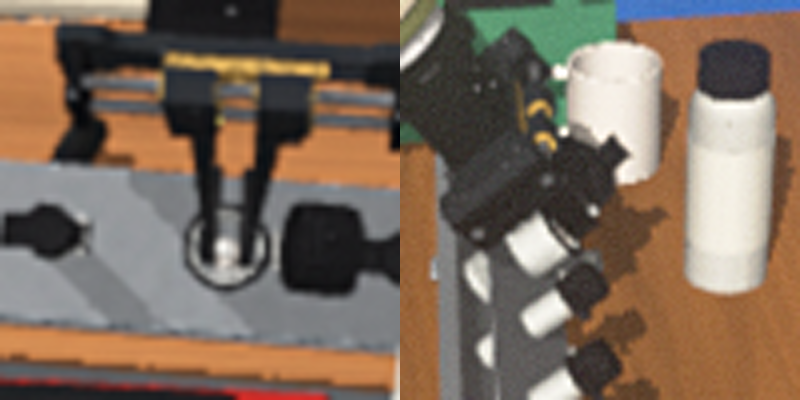

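Scene: the terminal is centred in the mouth at (228,248), and side shows the plug seated. The stall at u≈10 mm fits the tip being on the floor. I'll release gently and retreat along −t.

```bash
python3 -m jog '[[0,0,0,0,0,0],[0,0,0,0,0,0],[0,0,0,0,0,0],[0,0,0,0,0,0]]' -0.5|tail -3; python3 -m jog '[[0,-0.01,0,0,0,0],[0,-0.015,0,0,0,0],[0,-0.02,0,0,0,0],[0,-0.025,0,0,0,0],[0,0,0,0,0,0]]'; python3 go.py W -70 0 80
python3 - <<'E'
from h import *;from bench import r
d=r.camera("side");c=r.camera("scene");np.savez("sc4.npz",**c);np.savez("sd4.npz",**d)
P=cloud(c)@Rk-MW
hs=cv2.cvtColor(c["image"],cv2.COLOR_RGB2HSV)
m=(np.hypot(P[...,0],P[...,1])<.014)&(P[...,2]>.005)&(P[...,2]<.08)
print("plug pts above mouth",m.sum(),P[m].mean(0)*1e3,np.percentile(P[m][:,2],[10,50,90,99])*1e3)
im=np.hstack([cv2.resize(c["image"][160:240,270:350],(400,400),interpolation=cv2.INTER_CUBIC),cv2.resize(d["image"][120:220,250:350],(400,400),interpolation=cv2.INTER_CUBIC)])
cv2.imwrite("pics/w5.png",im[:,:,::-1])
E
```

```text
eef_rot: [0.67, 0.219, 0.257, -0.661]
ft_force: [4.3, -0.4, 1.2]
width: 0.0211
time: 16.45
ee_pos: [0.5771, 0.1468, 0.1672]
eef_rot: [0.67, 0.217, 0.254, -0.663]
ft_force: [1.1, 0.7, 1.1]
width: 0.0217
t 16.45 tcp [0.5771 0.1468 0.1672] rel wide(t,y,u) mm [-63.4109   2.38     3.9446] rel slim [-63.9109  93.38     3.9446] F(t,y,u) [-0.2334  0.7292  1.4752] w 0.02165024473333487 j [ 0.1121 -0.0316 -0.6246  2.1713  0.7126  0.5071  0.451 ]
turn deg [-0.4502 -0.1015  0.9301]
shift mm tool axes [76.3904 -5.2819 -2.1985]
plug pts above mouth 21 [ 6.7398 -2.3637 16.5925] [10.0404 16.2002 23.2814 25.5581]
```

The terminal stands 25.6 mm above the mouth (26 expected), so the plug is at the bottom. Now I go round to the +y side of the cap with the fingers shut.

```bash
python3 -m jog '[[0.02,-0.005,0,0,0,0],[0.035,0,0,0,0,0.9],[0.015,-0.01,0.03,0,0,0],[0,0,0.04,0,0,0],[0,0,0.025,0,0,0],[0,0,0,0,0,0]]' -1 20|head -2; python3 go.py W 8 88 50
```

```text
time: 17.05
ee_pos: [0.6304, 0.2339, 0.211]
t 17.05 tcp [0.6304 0.2339 0.211 ] rel wide(t,y,u) mm [-68.2228  92.3387  69.0203] rel slim [-68.7228 183.3387  69.0203] F(t,y,u) [ 0.4647  0.2942 -0.2243] w 0.0008855098464025206 j [-0.0054  0.1473 -0.6629  1.8964  0.7663  0.7493  0.3918]
turn deg [ 0.2638 -0.2969 -0.8005]
shift mm tool axes [-17.6879  76.5975  -4.0811]
```

```bash
python3 -m jog '[[-0.008,0.025,0,0,0,-0.5],[-0.004,0.025,0,0,0,0],[0,0.018,-0.002,0,0,0],[0,0,0,0,0,0]]'|head -1; python3 go.py W 8 88 50
```

```text
time: 17.38
t 17.38 tcp [0.6628 0.2317 0.1408] rel wide(t,y,u) mm [ 7.1244 91.9627 51.306 ] rel slim [  6.6244 182.9627  51.306 ] F(t,y,u) [-0.0063 -1.161  -0.5772] w 0.0003832460027011812 j [-0.0522  0.2935 -0.6027  1.9038  0.9752  0.6716  0.2266]
turn deg [ 0.2125 -0.085  -0.6087]
shift mm tool axes [-1.0507  1.0172 -3.9605]
```

```bash
python3 -m jog '[[-0.003,0,-0.014,0,0,0],[-0.002,0,-0.014,0,0,0],[0,0,-0.014,0,0,0],[0,0,-0.014,0,0,0],[0,0,-0.014,0,0,0],[0,0,-0.014,0,0,0]]'|sed -n 4p; python3 go.py W 8 -10 50;  python3 -m jog '[[0,0.002,-0.012,0,0,0],[0,0.002,-0.012,0,0,0]]'|sed -n 4p; python3 go.py W 8 -15 42
```

```text
ft_force: [5.9, 2.5, 0.4]
t 17.88 tcp [0.6657 0.1688 0.1521] rel wide(t,y,u) mm [ 2.1982 29.3496 63.3614] rel slim [  1.6982 120.3496  63.3614] F(t,y,u) [3.2172 2.8553 4.8209] w 0.000472522068001884 j [ 0.0934  0.2006 -0.5921  1.9921  0.8926  0.5064  0.387 ]
turn deg [-2.2516  0.4553  1.0485]
shift mm tool axes [-13.5252   4.1242 -39.441 ]
ft_force: [-0.2, 0.2, -0.2]
t 18.05 tcp [0.6685 0.1436 0.1507] rel wide(t,y,u) mm [ 5.9206  4.3751 65.889 ] rel slim [ 5.4206 95.3751 65.889 ] F(t,y,u) [ 0.0177  0.209  -0.3171] w 0.00013572620204071242 j [ 0.1387  0.1873 -0.582   2.0105  0.866   0.4639  0.444 ]
turn deg [-2.3167  0.4355  1.2796]
shift mm tool axes [-23.8301   0.8833 -19.2569]
```

```bash
cat > cap.py <<'E'
from h import *;from bench import r
c=r.camera("scene");P=(cloud(c)@Rk-MW)*1e3
hs=cv2.cvtColor(c["image"],cv2.COLOR_RGB2HSV)
for y0 in range(-45,80,5):
    m=(c["range_z"]>0)&(hs[...,2]<70)&(abs(P[...,1]-y0)<2.5)&(abs(P[...,0]+2)<22)&(P[...,2]>-5)&(P[...,2]<100)
    if m.sum():print(y0,m.sum(),"u",np.percentile(P[m][:,2],[5,50,95]).round(0),"t",np.percentile(P[m][:,0],[5,95]).round(0))
E
python3 cap.py
```

```text
-20 2 u [-4. -3. -2.] t [-4. -2.]
-15 2 u [-4. -1.  1.] t [-18. -15.]
-10 11 u [-3. 52. 54.] t [-14.  14.]
-5 25 u [50. 75. 80.] t [-23.   9.]
0 33 u [34. 75. 81.] t [-18.  14.]
5 40 u [-3. 75. 79.] t [-17.  18.]
10 39 u [38. 75. 80.] t [-20.  16.]
15 37 u [36. 49. 79.] t [-17.  18.]
20 33 u [41. 51. 56.] t [-18.  17.]
25 33 u [44. 49. 54.] t [-18.  17.]
30 34 u [37. 43. 46.] t [-19.  18.]
35 34 u [31. 36. 41.] t [-19.  17.]
40 28 u [24. 30. 34.] t [-15.  15.]
45 9 u [20. 24. 30.] t [-6.  8.]
65 2 u [ 9. 10. 11.] t [3. 6.]
70 12 u [ 3.  6. 11.] t [-7.  5.]
75 12 u [ 3.  6. 10.] t [-8.  5.]
```

The cap is at about 0.87 rad and the finger lies on the outer side of its tab. I press down along its arc.

```bash
python3 -m jog '[[-0.012,0.001,-0.010,-1,0,1],[-0.012,0.001,-0.010,-1,0,0],[-0.012,0.001,-0.010,0,0,0]]'|sed -n 4p; python3 go.py W 8 -36 18;  python3 -m jog '[[-0.012,0.001,-0.006,0,0,0]]'|sed -n 4p; python3 go.py W 8 -36 18
```

```text
ft_force: [1.4, 1.0, 1.4]
t 18.35 tcp [0.6424 0.1087 0.1269] rel wide(t,y,u) mm [  9.776  -31.9763  32.226 ] rel slim [ 9.276  59.0237 32.226 ] F(t,y,u) [-0.2767  1.0868  1.9663] w 0.00026594504263352975 j [ 0.1473  0.158  -0.5566  2.0898  0.9148  0.4471  0.39  ]
turn deg [0.1549 0.1694 0.4105]
shift mm tool axes [-13.997   -1.7493  -3.987 ]
ft_force: [1.4, 0.6, 0.9]
t 18.43 tcp [0.6324 0.1022 0.1181] rel wide(t,y,u) mm [ 10.8177 -39.0293  19.2047] rel slim [10.3177 51.9707 19.2047] F(t,y,u) [0.1202 0.6298 1.6356] w 0.0003603605672982915 j [ 0.1469  0.1475 -0.5478  2.1226  0.9419  0.4263  0.3591]
turn deg [0.2336 0.1452 0.368 ]
shift mm tool axes [-0.9536 -2.7199  3.0207]
```

```bash
for i in 1 2 3; do python3 -m jog '[[-0.008,0,0.001,0,0,0]]'|sed -n 4p; python3 go.py W 8 -36 18|head -1|cut -c1-190; done
```

```text
ft_force: [30.2, -9.9, 16.6]
t 18.52 tcp [0.6273 0.1013 0.1147] rel wide(t,y,u) mm [ 10.4394 -40.1864  13.1657] rel slim [ 9.9394 50.8136 13.1657] F(t,y,u) [ 5.8394 -8.2196 34.4518] w 0.0004937475862889116 j [ 0.1388  0
ft_force: [42.9, -5.5, 8.1]
t 18.60 tcp [0.6263 0.1012 0.1155] rel wide(t,y,u) mm [  9.1621 -40.3419  12.9135] rel slim [ 8.6621 50.6581 12.9135] F(t,y,u) [20.2215 -3.0668 38.9905] w 0.0008121731297481198 j [ 0.1308  0
ft_force: [28.7, -3.9, 9.0]
t 18.68 tcp [0.6262 0.1015 0.1172] rel wide(t,y,u) mm [  7.7666 -40.1134  13.826 ] rel slim [ 7.2666 50.8866 13.826 ] F(t,y,u) [10.6787 -2.2903 28.3378] w 0.0007040624435094174 j [ 0.1229  0
```

Firm stop at u = 13, the same reading as on the slim tab. I back off and check everything.

```bash
python3 -m jog '[[0.02,0,0,0,0,0],[0.035,-0.01,0,0,0,0],[0.02,-0.035,0,0,0,0],[0,-0.04,0,0,0,0],[0,-0.04,-0.02,0,0,0],[0,-0.04,-0.03,0,0,0],[0,0,0,0,0,0]]'|head -4
python3 - <<'E'
from h import *;from bench import r
c=r.camera("scene");d=r.camera("side");P=(cloud(c)@Rk)*1e3;P-=[282,0,546.5]
hs=cv2.cvtColor(c["image"],cv2.COLOR_RGB2HSV)
# tops and tabs: median u of dark points at cap/tab zones
for n,y0,rc,tab in(("b",-6.1,9,(-24,-16)),("open",85.5,9,(-24,-16)),("wide",177,18,(-35,-26)),("c",269.9,9,(-24,-16))):
    Q=P-[0,y0,0];D=hs[...,2]<70
    a=D&(np.hypot(Q[...,0],Q[...,1])<rc)&(Q[...,2]>-10)&(Q[...,2]<70);b=D&(abs(Q[...,0])<7)&(Q[...,1]>tab[0])&(Q[...,1]<tab[1])&(Q[...,2]>-10)&(Q[...,2]<70)
    q=Q[a];k=np.linalg.lstsq(np.c_[q[:,:2],np.ones(len(q))],q[:,2],rcond=None)[0]
    print(n,a.sum(),"top u",np.median(q[:,2]),"slope y",k[1],"tab u",np.median(Q[b][:,2]) if b.any() else None,b.sum())
im=np.zeros((600,800,3),np.uint8);im[:330]=cv2.resize(c["image"][170:240,215:385],(800,330),interpolation=cv2.INTER_CUBIC)
im[330:,:360]=cv2.resize(c["image"],(360,270),interpolation=cv2.INTER_AREA);im[330:,380:740]=cv2.resize(d["image"],(360,270),interpolation=cv2.INTER_AREA)
cv2.imwrite("pics/fin.png",im[:,:,::-1])
E
```

```text
time: 19.27
ee_pos: [0.5768, 0.0628, 0.2887]
eef_rot: [0.673, 0.219, 0.258, -0.658]
ft_force: [1.6, -0.9, 1.8]
b 36 top u 19.440145119939302 slope y -0.05781229601640003 tab u 8.206168133452877 14
open 38 top u 20.029954406749084 slope y -0.08947008879091767 tab u 6.249249579598313 17
wide 156 top u 29.06593428193412 slope y 0.010276848715149 tab u 4.960238758735045 22
c 40 top u 19.54819226451866 slope y -0.1259675345074296 tab u 6.808777538785989 15
```

View pics/fin.png

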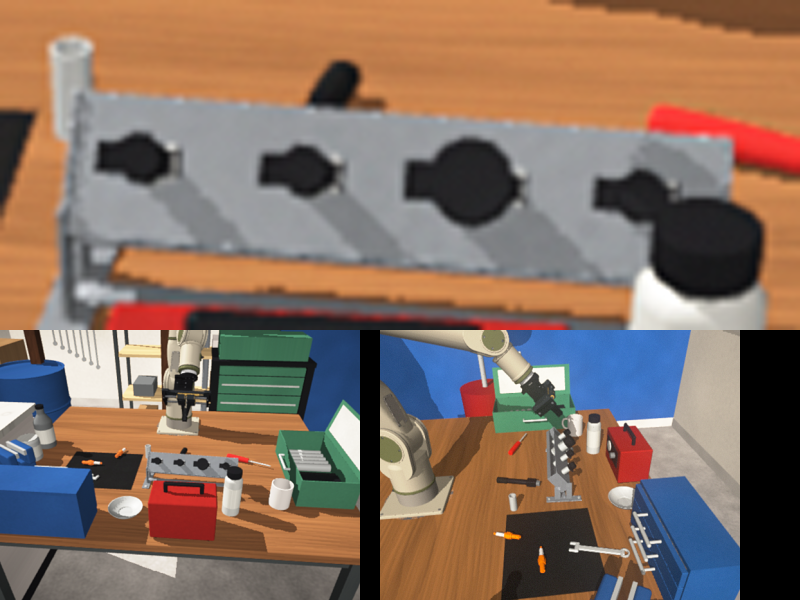

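All four caps lie flat: (135,158), (300,170), (465,182) and (640,195). Cap tops and tabs read at shut height, the arm is clear, and the bystanders look unmoved. Handing in.

```bash
python3 -c "
from bench import r
print(r.close_job(), r.read_state()['time'])"
```

```text
the job is handed in; nothing more can be done
the job is handed in; nothing more can be done
```

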